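# Clear the last jar and hold the spring pusher back for reloading

### The job

The spring pusher rack is down to its last jar. Lift that jar out of the rack and gently stand it upright on the round wooden tray with the sauce bottle, so it gets used first; then pull the blue pusher back against its spring until its front face is level with the red line, and finish there, still holding it, so that I can load the new jars. Leave the new jars in the basket, the sauce bottle and the drinking glass where they are.

Things in the scene. Friction and masses are not known exactly. Their poses are not given: they have to be found in the camera images.
- rack: white one-lane pusher rack, fixed, 315 x 68 mm. Origin on worktop (z 0), lane centre; x along the lane to its front, z up; loaded at the -x end nearer the robot. Lane floor 8 mm above worktop; side walls 4 mm thick, inner faces y +-30 mm, tops at 38 mm; clear front stop: inner face x +140 mm, 3 mm thick, top at 53 mm; rear wall x -161 to -165 mm. Grey ticks mark 1, 2, 3 jars, the red line 4.
- red_line (a point): the red line painted across the lane floor and up over both side walls, 4 mm wide; point at its middle on the lane floor, x = -76 mm in the rack's frame; axes as the rack's.
- pusher (a joint): how far the blue pusher is pulled back, to the rack's -x (m). 0: rest at the front, face at rack x +130 mm, 10 mm short of the front stop; 0.206: face level with the red line; 0.235: end of travel. Starts at about 0.044 pressed on the jar; once the jar is out it springs to 0. The spring draws it forward with 3.6 N at 0, 4.8 N at the red line; let go, it runs back.
- pusher_face (a point): lower edge of the pusher's front face, at lane floor height on the centre line; axes as the rack's. The face is a blue paddle 52 mm wide, 5 mm thick, its top 52 mm above the lane floor (60 mm above the worktop).
- pusher_grip (a point): a point in the pusher's ribbed finger grip, an upright blue block above the paddle: 14 mm along the lane (5 to 19 mm behind the front face), 36 mm across, 48 to 92 mm above the lane floor (top 100 mm above worktop). The point lies mid-block, 12 mm behind the face, 86 mm above the worktop; axes as the rack's.
- jar: the last jar, the one standing in the rack between front stop and pusher: honey-coloured glass jar with a cream paper band and a brass lid, upright cylinder 54 mm across (lid 53 mm) and 90 mm tall, 0.14 to 0.28 kg; origin at the centre of its underside, z up. Stands on the lane floor with 3 mm to spare on either side; its upper 50 mm stand clear of the side walls.
- tray: round brown wooden tray, fixed, 256 mm across, floor 6 mm thick, rim 14 mm high and 6 mm thick; origin at the centre of its underside, on the worktop. The sauce bottle stands on it 78 mm from the centre towards the tray's +x.
- tray_spot (a point): free place on the tray, on its floor (6 mm above the worktop), 35 mm from its centre on the side away from the sauce bottle.
- basket: white perforated basket, fixed, 160 x 220 mm, 70 mm high, holding the two new jars; origin at the centre of its underside.
- new_jar_a: new jar standing in the basket, to be left there: honey-coloured glass jar with a cream paper band and a brass lid, upright cylinder 54 mm across (lid 53 mm) and 90 mm tall, 0.14 to 0.28 kg; origin at the centre of its underside, z up
- new_jar_b: new jar standing in the basket, to be left there: same as new_jar_a
- sauce_bottle: green glass sauce bottle with a red cap standing on the tray, 50 mm across, 140 mm tall (top 146 mm above the worktop); origin at the centre of its underside; to be left there
- glass: empty clear drinking glass standing on the worktop, 72 mm across the rim, 95 mm tall; origin at the centre of its underside; to be left there
Not all that is in view belongs to the job. What is shaped like the jar but purple is not meant. What is shaped like the glass but pink is not meant.

How it is judged:
On the way, in this order (a step that is already met when the one before it is completed fails the run):
1. the jar has been lifted out of the rack in the fingers, its underside over 70 mm above the worktop (height (world z) of jar above 0.07 m and contact force between the fingers and jar above 0.5 N), for 0.1 s.
2. the jar stands upright on the tray, let go and at rest (horizontal distance between jar and tray below 0.088 m and z of jar in the frame of tray between 0.002 and 0.01 m and angle between jar's own z axis and vertical below 0.12 rad and linear speed of jar below 0.02 m/s and contact force between the fingers and jar below 0.05 N), for 0.3 s.
3. the pusher is held with its front face at the red line (x of pusher_face in the frame of red_line between -0.008 and 0.008 m and contact force between the fingers and pusher above 1 N and velocity of joint pusher between -0.02 and 0.02 m/s and contact force between each of jar, new_jar_a, new_jar_b, sauce_bottle, glass and pusher below 0.2 N), for 0.3 s.
At the end, for the whole second after the job is handed in: The fingers hold the pusher (over 1 N) at rest with its front face within 8 mm of the red line, no jar, bottle or glass propping it; the old jar stands upright (within 0.12 rad) and at rest on the tray's floor, its centre within 88 mm of the tray's centre, let go (all of step 2 and all of step 3); the arm keeps its last pose, push and grip.
It fails at once if a new jar is moved by more than 20 mm or tipped (distance of any of new_jar_a, new_jar_b from where it was at the start of the episode above 0.02 m or angle between any of new_jar_a, new_jar_b's own z axis and vertical above 0.5 rad).
It fails at once if the sauce bottle or the drinking glass is moved by more than 20 mm or tipped (distance of any of sauce_bottle, glass from where it was at the start of the episode above 0.02 m or angle between any of sauce_bottle, glass's own z axis and vertical above 0.5 rad).
It fails at once if the old jar is tipped by more than 0.7 rad (angle between jar's own z axis and vertical above 0.7 rad).
It fails at once if the old jar is dropped or banged onto the tray (over 60 N) (contact force between jar and tray above 60 N).
It also fails if it takes over 59 s, if anything falls off the work surface, if the arm or the gripper's body presses on something with over 40 N, if the wrist force passes 120 N, or if a joint passes its speed limit or range.

### The arm

A 7-joint arm with a two-finger parallel gripper is mounted at the origin on the work surface. World frame = base frame: x ahead of the robot, y to its left, z up, the work surface at z = 0. Lengths are in m, angles in rad, forces in N, time in s.
With the tool pointing down it reaches from about 0.425 to 0.825 m from the base axis. Payload 3.6 kg.
Tool frame: the origin (TCP) lies midway between the tips of the shut fingers; the grasp point (between the pads) lies 19 mm behind it; z points along the fingers, y is the direction in which the jaws open and shut (so a half turn about z gives the same grasp; the last joint's range is limited). The gripper opens to 93 mm and grips with 3 to 60 N. Pads are 15 mm wide; open, the fingers measure 128 mm over their backs; the gripper's body (75 mm by 188 mm) begins 65 mm behind the grasp point.
Start: joints at [1.321, 0.615, -0.013, 1.423, 0.008, 1.103, -0.04], TCP at [0.144, -0.634, 0.219] pointing down, gripper open.
Joint ranges: [-3.12, 3.12], [-0.3, 2.06], [-1.34, 1.32], [0.26, 2.42], [-1.36, 4.5], [0.01, 1.98], [-2.84, 2.84]. Speed limits (rad/s): [2.79, 2.79, 3.14, 3.14, 3.14, 3.14, 3.14].

### API

Orientations are given as a 3x3 rotation matrix whose columns are the frame's x, y, z axes.
In Python, from plant import monitor, viewer, workorder gives the robot as it stands. The module is installed in compiled form; this text tells all that it offers.
- The arm moves only by the tool carry_out, never from a script. Its argument "series" is a list of rows, each an object with "dp": the shift along the tool's x, y, z in cm, a list of three; "angular": the turn, a rotation vector about the tool's x, y, z in degrees, a list of three; "grip": the opening, from 0 (shut) to 1 (fully open). A call has 1 to 10 rows; each row is the pose to reach, as a shift and turn from the pose commanded when the call began, along the tool's axes at that moment; what a row does not reach only later rows make up. A row lasts 1/10 s, in which the tool goes at most 50 mm and 8.59 degrees, less where a joint would pass 70% of its speed; a pose out of reach is approached as far as the arm can. A call with a gripper value outside its range is refused whole. The fingers move at their own pace and stop on an object; the grip force is fixed at half the most. Time passes only in rows, so rows that repeat a pose let the fingers close. It gives the time, the measured TCP pose, the force and the opening at its end, in the units of the state.
- monitor.sense(): the state, without advancing time (a new reading comes with each control period).
- viewer.capture(name): name is "scene" or "top" or "wrist"; returns the picture (420x560x3 uint8, red, green, blue); there is no depth.
- viewer.camera_params(name): a dict with "fx", "fy", "cx", "cy" (pixels), "D" ([k1, k2, p1, p2, k3] as OpenCV has them; the pictures are not rectified), "pose" (4x4, takes a point from camera to world coordinates). Camera axes: x right, y down, z forward; pixel columns grow to the right and rows downward; lengths in m; the calibration is good to about 2 mm. A picture is of the moment at which its call begins: read the wrist's pose just before it. camera_params takes no time and is no camera call; for the wrist camera it gives the pose at the moment of the call.
- workorder.hand_in(): hands the job in, once; it reports no verdict.
The state is a dict: "clock": time; "joints": joint angles; "qvel": joint speeds; "joint_efforts": joint torques, N m; "tool_pos": TCP position; "ee_rot": TCP orientation; "contact_force": force on the tool from outside, world axes, zero at the start; "torque": the same for the moment, N m; "gripper_width": finger opening in m.
Only numpy, scipy, OpenCV 4.12 (cv2) and the standard library are available. Lean on these libraries where they do the work, as an engineer would, in place of code of your own. Each camera call takes 0.05 s, during which the arm holds its last target.

## Working session

There is one attempt and no reset: what is moved stays moved. The work goes in short steps, Python scripts to look and compute and a tool call to move; the robot and the scene stay as the last step left them, time stands still between calls to the robot, and variables do not carry over. Pictures are saved under pics/ and viewed, and the job is handed in when it is done.

Besides the shell and the picture viewer there is one more tool, called after "Request:" as name([rows], argument=value, ...), one row to a line, values as JSON. carry_out: Moves the arm, as the interface text tells. Its arguments: {"type":"object","properties":{"series":{"type":"array"}},"required":["series"]}

```bash
mkdir -p pics; python3 - <<'E'
from plant import monitor, viewer
import cv2, numpy as np
print(monitor.sense())
for n in ["scene","top","wrist"]:
    p=viewer.camera_params(n); im=viewer.capture(n)
    cv2.imwrite(f"pics/{n}0.png",im[:,:,::-1]); print(n,{k:np.round(v,4).tolist() for k,v in p.items()})
E
```

```text
{'clock': 0.0, 'joints': array([ 1.32147225,  0.61587353, -0.01265051,  1.42488826,  0.00807833,
        1.10337313, -0.04039554]), 'qvel': array([ 1.39923354e-03,  1.16757192e-03, -3.28477159e-04,  5.86494422e-05,
        8.40946529e-04,  6.54558204e-04, -8.98594617e-04]), 'joint_efforts': array([ 1.11003530e-03, -4.58931327e+01,  2.09160475e-01, -1.65742028e+01,
       -6.10740948e-02,  2.05871364e-02,  2.73853339e-04]), 'tool_pos': array([ 0.14350069, -0.63315987,  0.21751424]), 'ee_rot': array([[ 9.75257589e-01,  2.21070886e-01, -5.46928377e-04],
       [ 2.21071563e-01, -9.75254555e-01,  2.43245917e-03],
       [ 4.35151395e-06, -2.49318458e-03, -9.99996892e-01]]), 'contact_force': array([ 0.18256963,  0.42902324, -0.54870841]), 'torque': array([-0.00299358,  0.00333747,  0.03089873]), 'gripper_width': 0.09310631072275252}
scene {'fx': 400.1605, 'fy': 400.1605, 'cx': 276.5237, 'cy': 207.319, 'D': [-0.0762, 0.0, 0.0, 0.0, 0.0], 'pose': [[-0.81, 0.4106, -0.4187, 1.0411], [0.5862, 0.5897, -0.5555, 0.5779], [0.0188, -0.6954, -0.7184, 0.8337], [0.0, 0.0, 0.0, 1.0]]}
top {'fx': 463.4748, 'fy': 463.4748, 'cx': 274.472, 'cy': 210.0654, 'D': [-0.023, 0.0, 0.0, 0.0, 0.0], 'pose': [[0.0085, -0.999, 0.045, 0.5261], [-0.9999, -0.0091, -0.0118, 0.0032], [0.0122, -0.0449, -0.9989, 1.345], [0.0, 0.0, 0.0, 1.0]]}
wrist {'fx': 289.713, 'fy': 289.713, 'cx': 279.845, 'cy': 213.3865, 'D': [-0.0563, 0.0, 0.0, 0.0, 0.0], 'pose': [[0.2219, -0.9394, -0.2614, 0.2162], [-0.9751, -0.2142, -0.058, -0.6168], [-0.0016, 0.2678, -0.9635, 0.3842], [0.0, 0.0, 0.0, 1.0]]}
```

View pics/scene0.png

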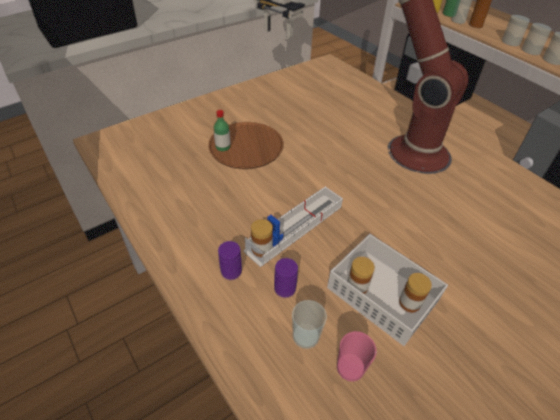

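View pics/top0.png

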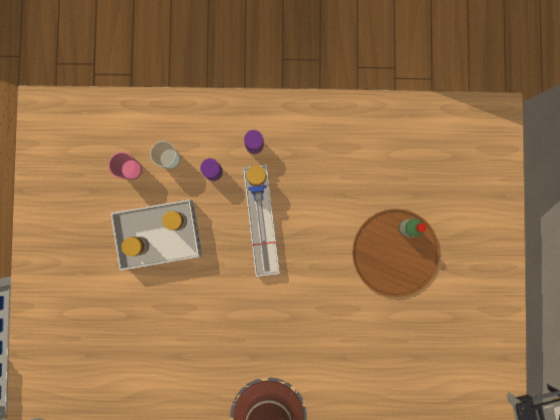

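View pics/wrist0.png

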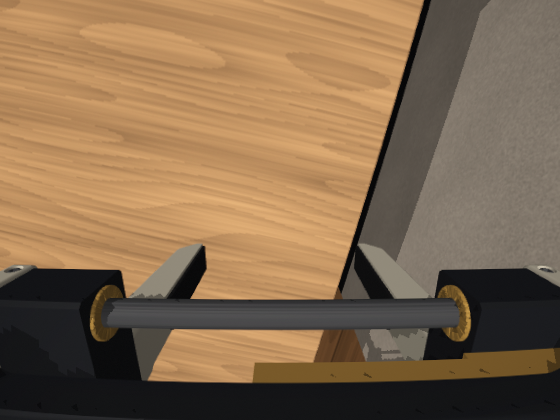

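Jar candidates in the top view are the honey jar in the rack (257,175), the basket jars (173,220) and (132,246), and the purple jars (254,141) and (211,169). I choose the one at (257,175), standing in the rack and touching the blue pusher. Next I check it in a close crop.

```bash
python3 - <<'E'
import cv2
a=cv2.imread("pics/top0.png")
cv2.imwrite("pics/c1.png",cv2.resize(a[125:285,190:290],None,fx=3.7,fy=3.7,interpolation=cv2.INTER_CUBIC))
cv2.imwrite("pics/c3.png",cv2.resize(a[200:305,345:450],None,fx=5,fy=5,interpolation=cv2.INTER_CUBIC))
a=cv2.imread("pics/scene0.png")
cv2.imwrite("pics/c2.png",cv2.resize(a[180:280,210:350],None,fx=5,fy=5,interpolation=cv2.INTER_CUBIC))
E
```

```text
(no output)
```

View pics/c1.png

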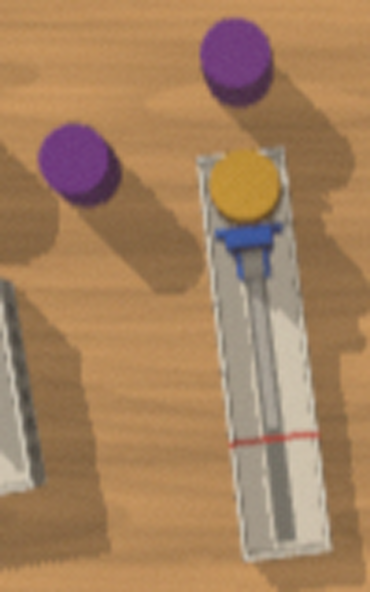

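View pics/c2.png

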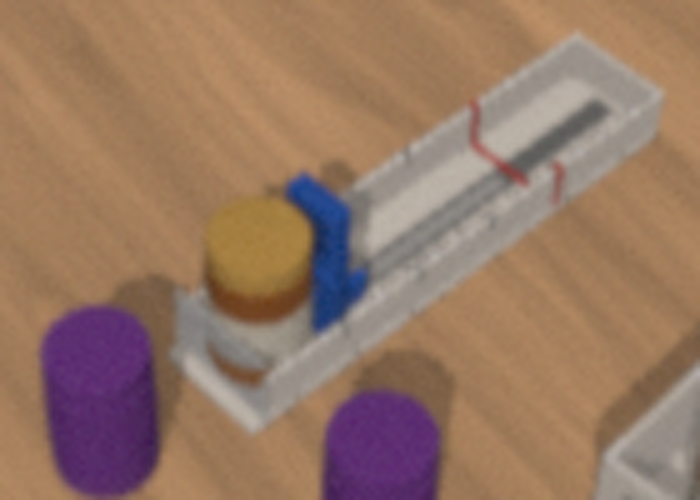

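View pics/c3.png

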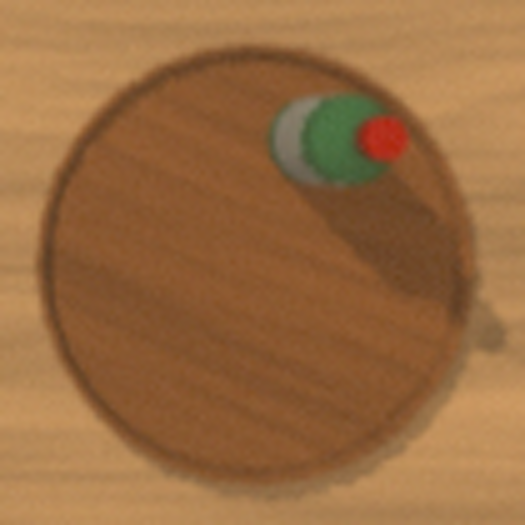

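```bash
cat > h.py <<'E'
import numpy as np, cv2
from plant import viewer
from scipy.optimize import least_squares
def proj(P,p):
    T=np.linalg.inv(np.array(p["pose"])); K=np.array([[p["fx"],0,p["cx"]],[0,p["fy"],p["cy"]],[0,0,1]])
    r,_=cv2.Rodrigues(T[:3,:3]); return cv2.projectPoints(np.array(P,float).reshape(-1,1,3),r,T[:3,3],K,np.array(p["D"],float))[0][:,0]
def back(uv,z,p):
    K=np.array([[p["fx"],0,p["cx"]],[0,p["fy"],p["cy"]],[0,0,1]])
    n=cv2.undistortPoints(np.array(uv,float).reshape(-1,1,2),K,np.array(p["D"],float))[:,0]
    M=np.array(p["pose"]); d=np.c_[n,np.ones(len(n))]@M[:3,:3].T; o=M[:3,3]
    return o+d*((z-o[2])/d[:,2])[:,None]
def R(t): c,s=np.cos(t),np.sin(t); return np.array([[c,-s,0],[s,c,0],[0,0,1]])
E
python3 - <<'E'
from h import *
t=viewer.camera_params("top"); s=viewer.camera_params("scene")
c1=lambda x,y:(x/3.7+190-.36,y/3.7+125-.36); c2=lambda x,y:(x/5+210-.4,y/5+180-.4); c3=lambda x,y:(x/5+345-.4,y/5+200-.4)
ob=[((-.165,.034,.038),c1(246,560),t),((-.165,-.034,.038),c1(330,550),t),((-.076,.034,.038),c1(230,444),t),((-.076,-.034,.038),c1(319,434),t),
((.143,.034,.053),c1(198,157),t),((.143,-.034,.053),c1(284,148),t),
((-.165,-.034,.038),c2(577,33),s),((-.165,.034,.038),c2(663,95),s),((-.076,.034,.038),c2(560,165),s),((.143,.034,0),c2(252,432),s)]
def res(q):
    o=[]
    for P,uv,p in ob: o.append(proj(R(q[2])@P+[q[0],q[1],0],p)[0]-uv)
    return np.ravel(o)
r=least_squares(res,[.6,.05,.1],loss='soft_l1'); q=r.x; print(q,np.round(res(q).reshape(-1,2),1))
W=lambda P:R(q[2])@P+[q[0],q[1],0]
print("jar model",W([.113,0,.0]),"redline",W([-.076,0,0]))
print("jar top",back([c1(245,186)],.098,t),"scene",back([c2(259,238)],.098,s))
tr=back([c3(256.5,266)],.014,t);print("tray",tr, back([(246.5,145)],.01,s))
b=back([c3(383,139)],.146,t);print("bottle",b,back([(220,113)],.146,s))
v=b-tr; v=v[0,:2];print(np.linalg.norm(v),"spot",tr[0,:2]-.035*v/np.linalg.norm(v))
for n,uv in dict(purpA=c1(236,50),purpB=c1(73,158)).items(): print(n,back([uv],.09,t))
E
```

```text
[0.56764726 0.02619421 0.12227177] [[-0.8 -0.1]
 [ 0.6 -0.2]
 [-0.  -0.4]
 [-0.  -0.4]
 [-0.3 -0.5]
 [ 0.6 -0.8]
 [ 0.2 -0.6]
 [ 0.6 -0.9]
 [ 0.1  0.3]
 [ 1.9 -1.1]]
jar model [0.67980361 0.03997652 0.        ] redline [0.49221467 0.0169247  0.        ]
jar top [[0.67687717 0.03952038 0.098     ]] scene [[0.68218968 0.0425953  0.098     ]]
tray [[ 0.46613581 -0.36303642  0.014     ]] [[ 0.47256982 -0.35415129  0.01      ]]
bottle [[ 0.53842473 -0.3931484   0.146     ]] [[ 0.5453062  -0.38482844  0.146     ]]
0.07830976631910304 spot [ 0.43382678 -0.34957809]
purpA [[0.77860094 0.04745504 0.09      ]]
purpB [[0.69729162 0.16633399 0.09      ]]
```

The crop confirms it: a brass-lidded jar at c1 (245,186), against the front stop with the blue pusher behind it. The fit puts the rack yaw at 7°, the jar at (0.680, 0.040) and the tray spot at (0.434, −0.350). Now I move above the jar.

Request:
carry_out([
  {"dp":[4,-3.2,0],"angular":[0,0,1],"grip":1},
  {"dp":[8,-6.4,0],"angular":[0,0,2],"grip":1},
  {"dp":[12,-9.6,0],"angular":[0,0,3],"grip":1},
  {"dp":[16,-12.8,0],"angular":[0,0,4],"grip":1},
  {"dp":[20,-16,0],"angular":[0,0,5],"grip":1},
  {"dp":[24,-19.2,0],"angular":[0,0,5.8],"grip":1},
  {"dp":[28,-22.4,0],"angular":[0,0,5.8],"grip":1},
  {"dp":[32,-25.6,0],"angular":[0,0,5.8],"grip":1},
  {"dp":[36,-28.8,0],"angular":[0,0,5.8],"grip":1},
  {"dp":[40,-32,0],"angular":[0,0,5.8],"grip":1},
])

```text
clock: 1.15
tool_pos: [0.4562, -0.2412, 0.2187]
ee_rot: [[0.993, 0.121, -0.0], [0.121, -0.993, -0.0], [-0.0, 0.0, -1.0]]
contact_force: [0.2, -0.7, -0.1]
gripper_width: 0.0929
```

Request:
carry_out([
  {"dp":[4,-4,0],"angular":[0,0,0],"grip":1},
  {"dp":[8,-8,0],"angular":[0,0,0],"grip":1},
  {"dp":[12,-12,0],"angular":[0,0,0],"grip":1},
  {"dp":[16,-16,0],"angular":[0,0,0],"grip":1},
  {"dp":[20,-20,0],"angular":[0,0,0],"grip":1},
  {"dp":[23,-23,0],"angular":[0,0,0],"grip":1},
  {"dp":[24.7,-24.5,0],"angular":[0,0,0],"grip":1},
  {"dp":[24.7,-24.5,0],"angular":[0,0,0],"grip":1},
  {"dp":[24.7,-24.5,0],"angular":[0,0,0],"grip":1},
])

```text
clock: 2.05
tool_pos: [0.6706, 0.0317, 0.2175]
ee_rot: [[0.992, 0.124, -0.002], [0.124, -0.992, -0.0], [-0.002, -0.0, -1.0]]
contact_force: [-0.8, -0.0, 0.5]
gripper_width: 0.0929
```

```bash
python3 - <<'E'
from h import *
from plant import monitor
s=monitor.sense();print(s["tool_pos"],s["qvel"].round(3))
p=viewer.camera_params("wrist"); im=viewer.capture("wrist")
np.save("w1.npy",p,allow_pickle=True)
cv2.imwrite("pics/w1.png",im[:,:,::-1])
q=[0.56764726,0.02619421,0.12227177]
W=lambda P:R(q[2])@P+[q[0],q[1],0]
print("pred jar top",proj([W([.113,0,.098])],p),"rear red",proj([W([-.076,.034,.038]),W([-.076,-.034,.038])],p), "stop", proj([W([.143,.034,.053]),W([.143,-.034,.053])],p))
E
```

```text
[0.67063616 0.03169748 0.21745486] [ 0.043 -0.029  0.048  0.031  0.011 -0.    -0.   ]
pred jar top [[272.92908345 198.78777222]] rear red [[250.07452117 321.40402918]
 [298.72732097 321.55963655]] stop [[243.79572215 164.15903667]
 [303.71267465 164.32128186]]
```

View pics/w1.png

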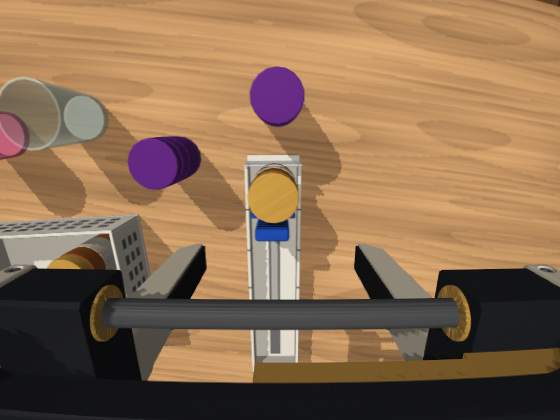

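```bash
python3 - <<'E'
from h import *
from plant import monitor
s=monitor.sense();print(s["tool_pos"],s["qvel"].round(3))
p=viewer.camera_params("wrist"); im=viewer.capture("wrist")
c=cv2.resize(im[140:250,220:330,::-1],None,fx=5,fy=5,interpolation=cv2.INTER_CUBIC)
cv2.imwrite("pics/w2.png",c)
q=[0.56764726,0.02619421,0.12227177]
W=lambda P:R(q[2])@P+[q[0],q[1],0]
f=lambda P:((proj([W(p_) for p_ in P],p)-[220,140])*5).round()
print("jar top",f([[.113,0,.098]]),"stop", f([[.143,.034,.053],[.143,-.034,.053]]),"stopbase",f([[.143,.034,.0],[.143,-.034,.0]]),"grip top",f([[.081,.018,.1],[.081,-.018,.1],[.067,-.018,.1]]))
E
```

```text
[0.67033094 0.02938739 0.21792897] [ 0.026 -0.021  0.024  0.014  0.001  0.    -0.002]
jar top [[253. 291.]] stop [[108. 119.]
 [407. 118.]] stopbase [[133.  98.]
 [392.  97.]] grip top [[167. 444.]
 [341. 444.]
 [340. 507.]]
```

View pics/w2.png

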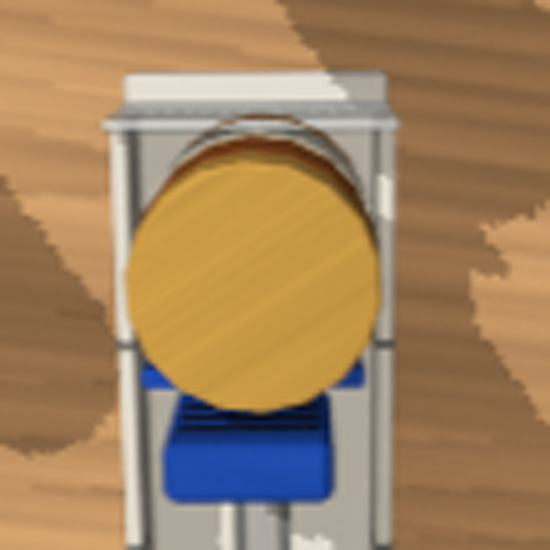

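Request:
carry_out([
  {"dp":[0.6,-0.5,2],"angular":[0,0,0],"grip":1},
  {"dp":[1.2,-0.9,4.5],"angular":[0,0,0],"grip":1},
  {"dp":[1.2,-0.9,6.8],"angular":[0,0,0],"grip":1},
  {"dp":[1.2,-0.9,6.8],"angular":[0,0,0],"grip":1},
  {"dp":[1.2,-0.9,6.8],"angular":[0,0,0],"grip":1},
  {"dp":[1.2,-0.9,6.8],"angular":[0,0,0],"grip":1},
  {"dp":[1.2,-0.9,6.8],"angular":[0,0,0],"grip":1},
])

```text
clock: 2.85
tool_pos: [0.6826, 0.04, 0.1526]
ee_rot: [[0.993, 0.12, 0.003], [0.12, -0.993, 0.0], [0.003, 0.0, -1.0]]
contact_force: [0.4, 0.3, -0.4]
gripper_width: 0.0931
```

Request:
carry_out([
  {"dp":[-0.1,0,2],"angular":[0,0,0],"grip":1},
  {"dp":[-0.1,0,4],"angular":[0,0,0],"grip":1},
  {"dp":[-0.1,0,6],"angular":[0,0,0],"grip":1},
  {"dp":[-0.1,0,8],"angular":[0,0,0],"grip":1},
  {"dp":[-0.1,0,9.2],"angular":[0,0,0],"grip":1},
  {"dp":[-0.1,0,9.6],"angular":[0,0,0],"grip":1},
  {"dp":[-0.1,0,9.6],"angular":[0,0,0],"grip":1},
  {"dp":[-0.1,0,9.6],"angular":[0,0,0],"grip":1},
])

```text
clock: 3.65
tool_pos: [0.6816, 0.0405, 0.056]
ee_rot: [[0.993, 0.121, 0.002], [0.121, -0.993, 0.0], [0.002, 0.0, -1.0]]
contact_force: [0.1, 0.6, -0.1]
gripper_width: 0.093
```

```bash
python3 - <<'E'
from h import *
im=viewer.capture("wrist"); cv2.imwrite("pics/w3.png",im[:,:,::-1])
E
```

```text
(no output)
```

View pics/w3.png

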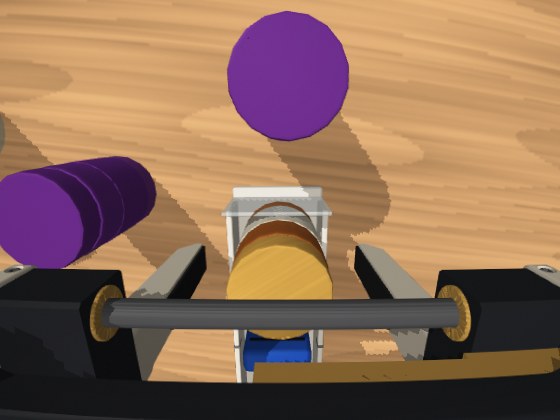

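The lid, centred around (279,288), sits midway between the fingers at (205,250) and (356,250), above the walls, so I close.

Request:
carry_out([
  {"dp":[0,0,0],"angular":[0,0,0],"grip":0.6},
  {"dp":[0,0,0],"angular":[0,0,0],"grip":0.4},
  {"dp":[0,0,0],"angular":[0,0,0],"grip":0.2},
  {"dp":[0,0,0],"angular":[0,0,0],"grip":0},
  {"dp":[0,0,0],"angular":[0,0,0],"grip":0},
  {"dp":[0,0,0],"angular":[0,0,0],"grip":0},
  {"dp":[0,0,0],"angular":[0,0,0],"grip":0},
])

```text
clock: 4.4
tool_pos: [0.6806, 0.0406, 0.0547]
ee_rot: [[0.993, 0.121, -0.0], [0.121, -0.993, 0.0], [-0.0, -0.0, -1.0]]
contact_force: [-0.6, -0.4, 0.2]
gripper_width: 0.0534
```

Request:
carry_out([
  {"dp":[0,0,-0.5],"angular":[0,0,0],"grip":0},
  {"dp":[0,0,-1.5],"angular":[0,0,0],"grip":0},
  {"dp":[0,0,-3],"angular":[0,0,0],"grip":0},
  {"dp":[0,0,-5],"angular":[0,0,0],"grip":0},
  {"dp":[0,0,-7],"angular":[0,0,0],"grip":0},
  {"dp":[0,0,-9],"angular":[0,0,0],"grip":0},
  {"dp":[0,0,-11],"angular":[0,0,0],"grip":0},
  {"dp":[0,0,-12],"angular":[0,0,0],"grip":0},
  {"dp":[0,0,-12],"angular":[0,0,0],"grip":0},
])

```text
clock: 5.3
tool_pos: [0.6814, 0.0404, 0.1775]
ee_rot: [[0.993, 0.121, 0.004], [0.121, -0.993, 0.0], [0.004, 0.0, -1.0]]
contact_force: [0.2, -0.5, -2.4]
gripper_width: 0.0534
```

```bash
python3 - <<'E'
from h import *
im=viewer.capture("wrist"); a=viewer.capture("scene")
cv2.imwrite("pics/w4.png",cv2.resize(np.hstack([im,a])[:,:,::-1],(800,300)))
E
```

```text
(no output)
```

View pics/w4.png

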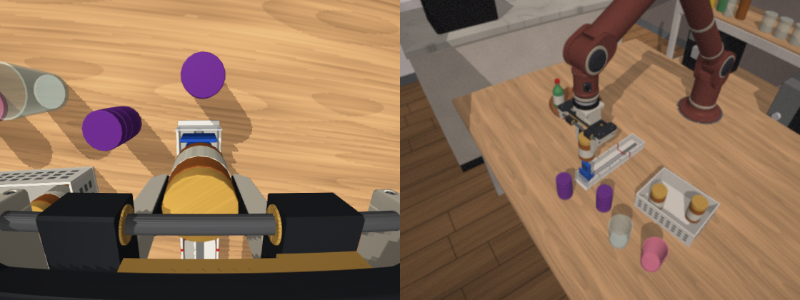

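The jar is held and clear, and the pusher has sprung forward (wrist view, (199,140)). Carrying it to the tray.

Request:
carry_out([
  {"dp":[-1,1.2,0],"angular":[0,0,0],"grip":0},
  {"dp":[-3,3.7,0],"angular":[0,0,0],"grip":0},
  {"dp":[-5,6.1,0],"angular":[0,0,0],"grip":0},
  {"dp":[-7.5,9.2,0],"angular":[0,0,0],"grip":0},
  {"dp":[-10,12.2,0],"angular":[0,0,0],"grip":0},
  {"dp":[-12.5,15.3,0],"angular":[0,0,0],"grip":0},
  {"dp":[-15,18.3,0],"angular":[0,0,0],"grip":0},
  {"dp":[-17.5,21.4,0],"angular":[0,0,0],"grip":0},
  {"dp":[-19,23.2,0],"angular":[0,0,0],"grip":0},
  {"dp":[-20,24.4,0],"angular":[0,0,0],"grip":0},
])

```text
clock: 6.4
tool_pos: [0.5092, -0.2282, 0.1736]
ee_rot: [[0.993, 0.118, -0.003], [0.118, -0.993, 0.0], [-0.003, -0.001, -1.0]]
contact_force: [-0.2, 0.5, -1.2]
gripper_width: 0.0538
```

Request:
carry_out([
  {"dp":[-1.5,1.9,0],"angular":[0,0,0],"grip":0},
  {"dp":[-3.5,4.3,0],"angular":[0,0,0],"grip":0},
  {"dp":[-5.5,6.7,0],"angular":[0,0,0],"grip":0},
  {"dp":[-7.3,8.9,0],"angular":[0,0,0],"grip":0},
  {"dp":[-8.6,10.5,0],"angular":[0,0,0],"grip":0},
  {"dp":[-9.2,11.3,0],"angular":[0,0,0],"grip":0},
  {"dp":[-9.2,11.3,0],"angular":[0,0,0],"grip":0},
  {"dp":[-9.2,11.3,0],"angular":[0,0,0],"grip":0},
  {"dp":[-9.2,11.3,0],"angular":[0,0,0],"grip":0},
])

```text
clock: 7.3
tool_pos: [0.4355, -0.3474, 0.1745]
ee_rot: [[0.992, 0.125, 0.001], [0.125, -0.992, 0.001], [0.001, -0.001, -1.0]]
contact_force: [0.6, 0.2, -2.1]
gripper_width: 0.0536
```

```bash
python3 - <<'E'
from h import *
from plant import monitor
s=monitor.sense();print(s["tool_pos"],s["ee_rot"].round(3),s["qvel"].round(3),s["contact_force"],s["clock"])
im=viewer.capture("wrist"); a=viewer.capture("top")
cv2.imwrite("pics/w5.png",cv2.resize(np.hstack([im,a])[:,:,::-1],(800,300)))
E
```

```text
[ 0.4354833  -0.34735807  0.1745319 ] [[ 0.992  0.125  0.001]
 [ 0.125 -0.992  0.001]
 [ 0.001 -0.001 -1.   ]] [ 0.001 -0.002  0.005 -0.002  0.003 -0.001  0.003] [ 0.63242352  0.21716394 -2.08677587] 7.3
```

View pics/w5.png

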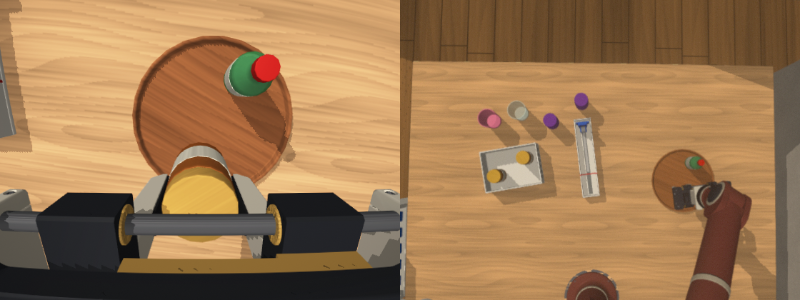

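Request:
carry_out([
  {"dp":[0,0,1.5],"angular":[0,0,0],"grip":0},
  {"dp":[0,0,3.5],"angular":[0,0,0],"grip":0},
  {"dp":[0,0,5.5],"angular":[0,0,0],"grip":0},
  {"dp":[0,0,7.5],"angular":[0,0,0],"grip":0},
  {"dp":[0,0,9],"angular":[0,0,0],"grip":0},
  {"dp":[0,0,10],"angular":[0,0,0],"grip":0},
  {"dp":[0,0,10.7],"angular":[0,0,0],"grip":0},
  {"dp":[0,0,11.1],"angular":[0,0,0],"grip":0},
  {"dp":[0,0,11.4],"angular":[0,0,0],"grip":0},
  {"dp":[0,0,11.4],"angular":[0,0,0],"grip":0},
])

```text
clock: 8.4
tool_pos: [0.4343, -0.3494, 0.0608]
ee_rot: [[0.993, 0.121, 0.0], [0.121, -0.993, -0.0], [0.0, 0.0, -1.0]]
contact_force: [-0.3, 0.2, -1.4]
gripper_width: 0.0534
```

Request:
carry_out([
  {"dp":[0,0,0.1],"angular":[0,0,0],"grip":0},
  {"dp":[0,0,0.2],"angular":[0,0,0],"grip":0},
  {"dp":[0,0,0.3],"angular":[0,0,0],"grip":0},
  {"dp":[0,0,0.4],"angular":[0,0,0],"grip":0},
  {"dp":[0,0,0.4],"angular":[0,0,0],"grip":0},
  {"dp":[0,0,0.4],"angular":[0,0,0],"grip":0},
])

```text
clock: 9.0
tool_pos: [0.4341, -0.3494, 0.0567]
ee_rot: [[0.993, 0.121, 0.0], [0.121, -0.993, 0.0], [0.0, -0.0, -1.0]]
contact_force: [0.5, -0.4, -1.5]
gripper_width: 0.0534
```

Request:
carry_out([
  {"dp":[0,0,0.1],"angular":[0,0,0],"grip":0},
  {"dp":[0,0,0.2],"angular":[0,0,0],"grip":0},
  {"dp":[0,0,0.2],"angular":[0,0,0],"grip":0},
  {"dp":[0,0,0.3],"angular":[0,0,0],"grip":0},
  {"dp":[0,0,0.3],"angular":[0,0,0],"grip":0},
])

```text
clock: 9.5
tool_pos: [0.4341, -0.3493, 0.0535]
ee_rot: [[0.993, 0.121, -0.0], [0.121, -0.993, 0.0], [-0.0, -0.0, -1.0]]
contact_force: [-0.3, 0.1, -1.8]
gripper_width: 0.0534
```

Request:
carry_out([
  {"dp":[0,0,0.05],"angular":[0,0,0],"grip":0},
  {"dp":[0,0,0.1],"angular":[0,0,0],"grip":0},
  {"dp":[0,0,0.1],"angular":[0,0,0],"grip":0},
  {"dp":[0,0,0.1],"angular":[0,0,0],"grip":0},
])

```text
clock: 9.9
tool_pos: [0.4343, -0.3494, 0.0529]
ee_rot: [[0.993, 0.121, 0.0], [0.121, -0.993, -0.0], [0.0, 0.0, -1.0]]
contact_force: [-1.2, 0.1, 0.7]
gripper_width: 0.0537
```

The jar touches down: the z force goes from −1.8 to +0.7 N. Releasing.

Request:
carry_out([
  {"dp":[0,0,0],"angular":[0,0,0],"grip":0.65},
  {"dp":[0,0,0],"angular":[0,0,0],"grip":0.75},
  {"dp":[0,0,0],"angular":[0,0,0],"grip":0.9},
  {"dp":[0,0,0],"angular":[0,0,0],"grip":1},
  {"dp":[0,0,0],"angular":[0,0,0],"grip":1},
  {"dp":[0,0,0],"angular":[0,0,0],"grip":1},
  {"dp":[0,0,0],"angular":[0,0,0],"grip":1},
  {"dp":[0,0,0],"angular":[0,0,0],"grip":1},
])

```text
clock: 10.7
tool_pos: [0.4341, -0.3494, 0.0526]
ee_rot: [[0.993, 0.121, 0.0], [0.121, -0.993, 0.0], [0.0, -0.0, -1.0]]
contact_force: [0.3, 0.6, 0.8]
gripper_width: 0.093
```

Request:
carry_out([
  {"dp":[0,0,-1],"angular":[0,0,0],"grip":1},
  {"dp":[0,0,-2.5],"angular":[0,0,0],"grip":1},
  {"dp":[0,0,-4.5],"angular":[0,0,0],"grip":1},
  {"dp":[0,0,-7],"angular":[0,0,0],"grip":1},
  {"dp":[0,0,-10],"angular":[0,0,0],"grip":1},
  {"dp":[0,0,-13],"angular":[0,0,0],"grip":1},
  {"dp":[0,0,-15],"angular":[0,0,0],"grip":1},
  {"dp":[0,0,-15],"angular":[0,0,0],"grip":1},
  {"dp":[0,0,-15],"angular":[0,0,0],"grip":1},
])

```text
clock: 11.6
tool_pos: [0.4339, -0.3492, 0.2029]
ee_rot: [[0.993, 0.121, 0.0], [0.121, -0.993, -0.0], [0.0, 0.0, -1.0]]
contact_force: [1.0, -0.2, -0.3]
gripper_width: 0.0929
```

```bash
python3 - <<'E'
from h import *
p=viewer.camera_params("wrist"); im=viewer.capture("wrist"); a=viewer.capture("scene")
print(proj([[.434,-.3495,.096]],p))
cv2.imwrite("pics/w6.png",cv2.resize(np.hstack([im,a])[:,:,::-1],(800,300)))
E
```

```text
[[280.20251582 211.90553805]]
```

View pics/w6.png

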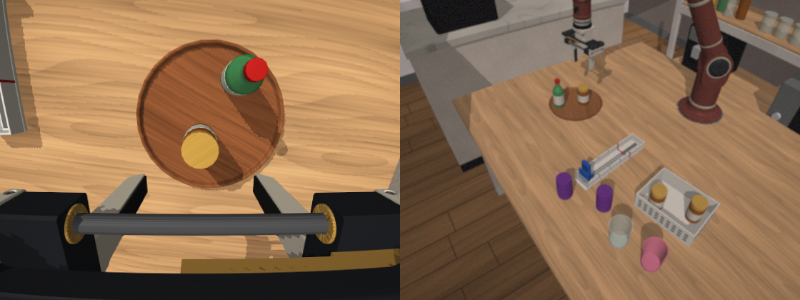

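The jar stands on the tray (wrist view, (200,147)), upright beside the bottle. Now to the pusher.

Request:
carry_out([
  {"dp":[1.5,-1.8,0],"angular":[0,0,0],"grip":1},
  {"dp":[4,-4.8,0],"angular":[0,0,0],"grip":1},
  {"dp":[7,-8.4,0],"angular":[0,0,0],"grip":1},
  {"dp":[10,-12,0],"angular":[0,0,0],"grip":1},
  {"dp":[13,-15.6,0],"angular":[0,0,0],"grip":1},
  {"dp":[16,-19.2,0],"angular":[0,0,0],"grip":1},
  {"dp":[19,-22.8,0],"angular":[0,0,0],"grip":1},
  {"dp":[22,-26.4,0],"angular":[0,0,0],"grip":1},
  {"dp":[25,-30,0],"angular":[0,0,0],"grip":1},
  {"dp":[27,-32.4,0],"angular":[0,0,0],"grip":1},
])

```text
clock: 12.7
tool_pos: [0.6632, 0.0098, 0.2006]
ee_rot: [[0.992, 0.126, -0.003], [0.126, -0.992, 0.003], [-0.002, -0.003, -1.0]]
contact_force: [-0.7, -0.5, -0.2]
gripper_width: 0.0929
```

Request:
carry_out([
  {"dp":[1.2,-1.6,0],"angular":[0,0,0],"grip":1},
  {"dp":[2.2,-2.8,0],"angular":[0,0,0],"grip":1},
  {"dp":[2.7,-3.3,0],"angular":[0,0,0],"grip":1},
  {"dp":[2.7,-3.3,0],"angular":[0,0,0],"grip":1},
  {"dp":[2.7,-3.3,0],"angular":[0,0,0],"grip":1},
  {"dp":[2.7,-3.3,0],"angular":[0,0,0],"grip":1},
  {"dp":[2.7,-3.3,0],"angular":[0,0,0],"grip":1},
])

```text
clock: 13.4
tool_pos: [0.6854, 0.0397, 0.2029]
ee_rot: [[0.993, 0.12, 0.0], [0.12, -0.993, -0.001], [-0.0, 0.001, -1.0]]
contact_force: [-0.3, -0.2, -0.0]
gripper_width: 0.0929
```

```bash
python3 - <<'E'
from h import *
from plant import monitor
s=monitor.sense();print(s["tool_pos"],s["qvel"].round(3))
p=viewer.camera_params("wrist"); im=viewer.capture("wrist")
cv2.imwrite("pics/w7.png",cv2.resize(im[130:240,210:350,::-1],None,fx=5,fy=5,interpolation=cv2.INTER_CUBIC))
q=[0.56764726,0.02619421,0.12227177]
W=lambda P:R(q[2])@P+[q[0],q[1],0]
f=lambda P:((proj([W(p_) for p_ in P],p)-[210,130])*5).round()
print("stop", f([[.143,.034,.053],[.143,-.034,.053]]),"grip top",f([[.125,.018,.1],[.125,-.018,.1],[.111,-.018,.1],[.111,.018,.1]]))
E
```

```text
[0.68540596 0.03972409 0.20290463] [-0.003 -0.001 -0.005 -0.005  0.001 -0.002 -0.001]
stop [[190. 251.]
 [499. 251.]] grip top [[250. 383.]
 [438. 382.]
 [437. 452.]
 [252. 453.]]
```

View pics/w7.png

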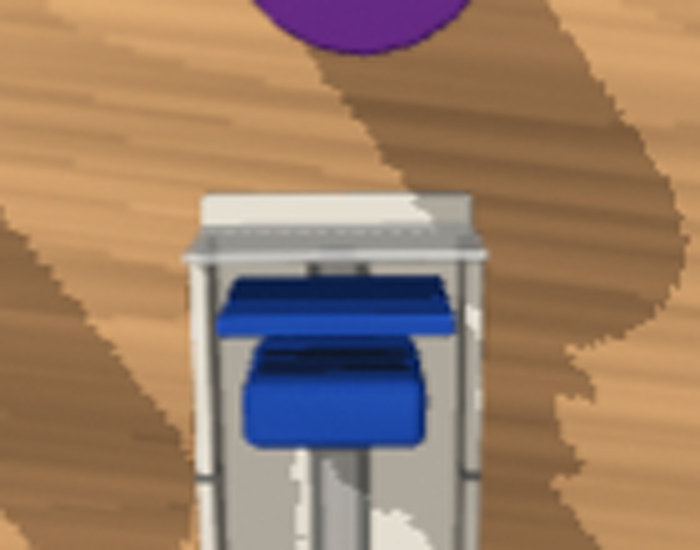

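Request:
carry_out([
  {"dp":[0,-0.1,2],"angular":[0,0,0],"grip":1},
  {"dp":[0,-0.2,5],"angular":[0,0,0],"grip":1},
  {"dp":[0,-0.2,8],"angular":[0,0,0],"grip":1},
  {"dp":[0,-0.2,10.5],"angular":[0,0,0],"grip":1},
  {"dp":[0,-0.2,12.3],"angular":[0,0,0],"grip":1},
  {"dp":[0,-0.2,13.4],"angular":[0,0,0],"grip":1},
  {"dp":[0,-0.2,13.4],"angular":[0,0,0],"grip":1},
  {"dp":[0,-0.2,13.4],"angular":[0,0,0],"grip":1},
])

```text
clock: 14.25
tool_pos: [0.6861, 0.043, 0.0696]
ee_rot: [[0.993, 0.121, 0.002], [0.121, -0.993, 0.0], [0.002, -0.0, -1.0]]
contact_force: [-0.4, -0.7, -0.3]
gripper_width: 0.0932
```

Request:
carry_out([
  {"dp":[0,0,0],"angular":[0,0,0],"grip":0.6},
  {"dp":[0,0,0],"angular":[0,0,0],"grip":0.4},
  {"dp":[0,0,0],"angular":[0,0,0],"grip":0.2},
  {"dp":[0,0,0],"angular":[0,0,0],"grip":0},
  {"dp":[0,0,0],"angular":[0,0,0],"grip":0},
  {"dp":[0,0,0],"angular":[0,0,0],"grip":0},
  {"dp":[0,0,0],"angular":[0,0,0],"grip":0},
  {"dp":[0,0,0],"angular":[0,0,0],"grip":0},
  {"dp":[0,0,0],"angular":[0,0,0],"grip":0},
])

```text
clock: 15.15
tool_pos: [0.6854, 0.0429, 0.0687]
ee_rot: [[0.993, 0.122, -0.0], [0.122, -0.993, -0.0], [-0.0, 0.0, -1.0]]
contact_force: [-0.0, 0.5, 0.2]
gripper_width: 0.0358
```

```bash
python3 - <<'E'
from h import *
im=viewer.capture("wrist"); cv2.imwrite("pics/w8.png",im[:,:,::-1])
E
```

```text
(no output)
```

View pics/w8.png

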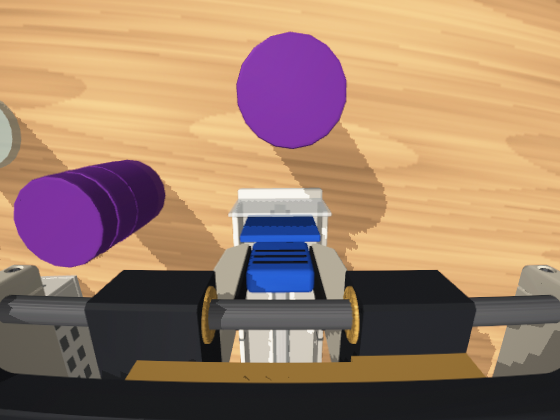

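The block is gripped (35.8 mm wide; picture (280,265)). Pulling back.

Request:
carry_out([
  {"dp":[-0.5,0,0],"angular":[0,0,0],"grip":0},
  {"dp":[-1.5,0,0],"angular":[0,0,0],"grip":0},
  {"dp":[-3,0,0],"angular":[0,0,0],"grip":0},
  {"dp":[-4.5,0,0],"angular":[0,0,0],"grip":0},
  {"dp":[-6,0,0],"angular":[0,0,0],"grip":0},
  {"dp":[-7.5,0,0],"angular":[0,0,0],"grip":0},
  {"dp":[-9,0,0],"angular":[0,0,0],"grip":0},
  {"dp":[-10.5,0,0],"angular":[0,0,0],"grip":0},
  {"dp":[-11.5,0,0],"angular":[0,0,0],"grip":0},
  {"dp":[-12,0,0],"angular":[0,0,0],"grip":0},
])

```text
clock: 16.2
tool_pos: [0.5668, 0.0276, 0.0686]
ee_rot: [[0.993, 0.121, 0.003], [0.121, -0.993, -0.001], [0.002, 0.001, -1.0]]
contact_force: [5.1, -1.7, -6.9]
gripper_width: 0.036
```

Request:
carry_out([
  {"dp":[-0.5,0,0],"angular":[0,0,0],"grip":0},
  {"dp":[-1.5,0,0],"angular":[0,0,0],"grip":0},
  {"dp":[-3,0,0],"angular":[0,0,0],"grip":0},
  {"dp":[-4.5,0,0],"angular":[0,0,0],"grip":0},
  {"dp":[-6,0,0],"angular":[0,0,0],"grip":0},
  {"dp":[-7.3,0,0],"angular":[0,0,0],"grip":0},
  {"dp":[-8.2,0,0],"angular":[0,0,0],"grip":0},
  {"dp":[-8.6,0,0],"angular":[0,0,0],"grip":0},
  {"dp":[-8.6,0,0],"angular":[0,0,0],"grip":0},
  {"dp":[-8.6,0,0],"angular":[0,0,0],"grip":0},
])

```text
clock: 17.2
tool_pos: [0.4824, 0.0168, 0.0686]
ee_rot: [[0.993, 0.121, 0.003], [0.121, -0.993, -0.001], [0.003, 0.001, -1.0]]
contact_force: [5.6, -3.5, -8.4]
gripper_width: 0.0358
```

```bash
python3 - <<'E'
from h import *
from plant import monitor
s=monitor.sense();print(s["tool_pos"],s["qvel"].round(3),s["contact_force"],s["gripper_width"])
print("dist",np.linalg.norm(s["tool_pos"][:2]-[.6854,.0429]))
p=viewer.camera_params("wrist"); im=viewer.capture("wrist"); a=viewer.capture("scene")
cv2.imwrite("pics/w9.png",cv2.resize(np.hstack([im,a])[:,:,::-1],(800,300)))
cv2.imwrite("pics/w9c.png",cv2.resize(a[180:280,210:350,::-1],None,fx=5,fy=5,interpolation=cv2.INTER_CUBIC))
cv2.imwrite("pics/w9d.png",cv2.resize(im[190:310,210:350,::-1],None,fx=5,fy=5,interpolation=cv2.INTER_CUBIC))
E
```

```text
[0.48235308 0.01678948 0.06857815] [-0.001  0.002  0.001 -0.005 -0.002  0.001 -0.001] [ 5.60337006 -3.49317297 -8.40908503] 0.035834913540730005
dist 0.2047188601772267
```

View pics/w9.png

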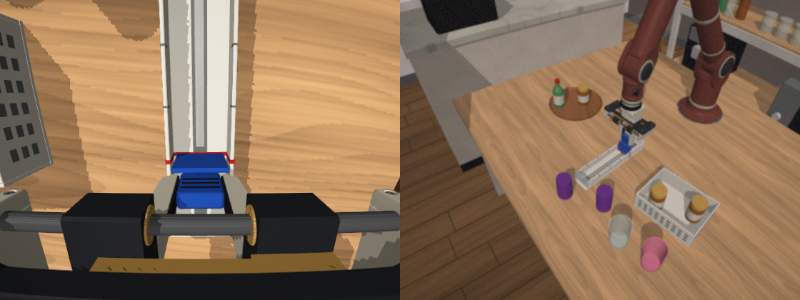

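View pics/w9c.png

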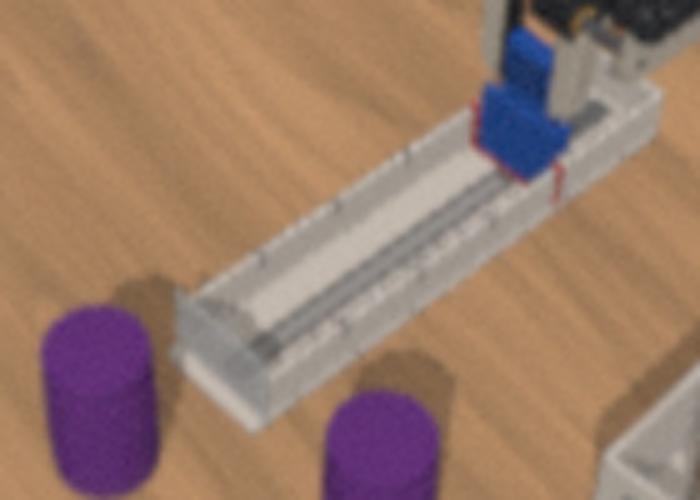

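View pics/w9d.png

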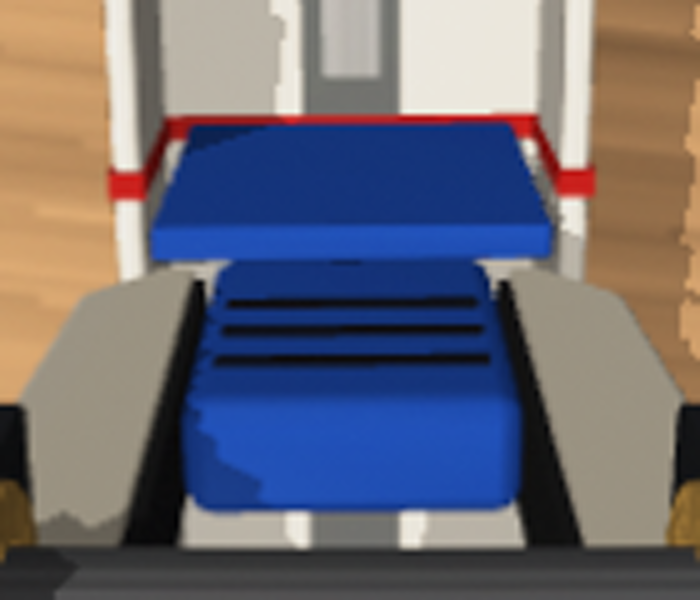

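The pusher's lower front edge sits on the red line (crop, y≈125). TCP travel was 204.7 mm against the 206 mm wanted. I hold a moment, check for drift and look at the rest.

Request:
carry_out([
  {"dp":[0,0,0],"angular":[0,0,0],"grip":0},
  {"dp":[0,0,0],"angular":[0,0,0],"grip":0},
  {"dp":[0,0,0],"angular":[0,0,0],"grip":0},
  {"dp":[0,0,0],"angular":[0,0,0],"grip":0},
  {"dp":[0,0,0],"angular":[0,0,0],"grip":0},
  {"dp":[0,0,0],"angular":[0,0,0],"grip":0},
  {"dp":[0,0,0],"angular":[0,0,0],"grip":0},
  {"dp":[0,0,0],"angular":[0,0,0],"grip":0},
])

```text
clock: 18.1
tool_pos: [0.4826, 0.0168, 0.0686]
ee_rot: [[0.993, 0.12, 0.003], [0.12, -0.993, -0.001], [0.003, 0.002, -1.0]]
contact_force: [6.4, -3.1, -7.8]
gripper_width: 0.0357
```

```bash
python3 - <<'E'
from h import *
im=viewer.capture("wrist"); a=viewer.capture("top")
x=cv2.resize(im[190:310,210:350,::-1],(490,420),interpolation=cv2.INTER_CUBIC)
y=cv2.resize(a[190:310,345:450,::-1],(368,420),interpolation=cv2.INTER_CUBIC)
cv2.imwrite("pics/w10.png",cv2.resize(np.hstack([x,y]),(800,390)))
E
```

View pics/w10.png

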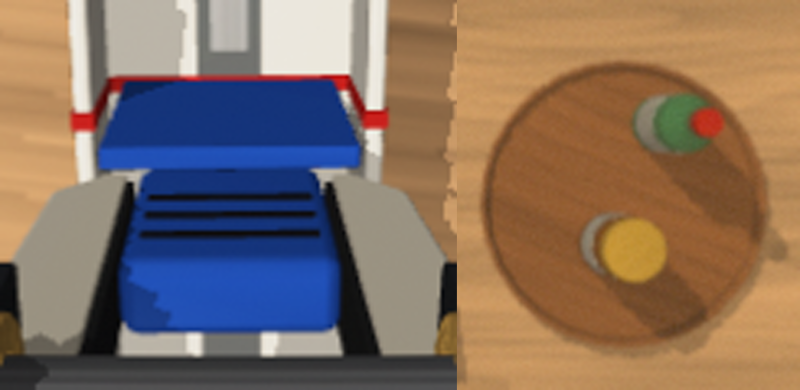

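No drift: the face is still on the red line, and the jar stands upright on the tray beside the bottle. Handing in.

```bash
python3 -c "
from plant import workorder,monitor
print(workorder.hand_in()); s=monitor.sense(); print(s['clock'],s['tool_pos'],s['gripper_width'])"
```

```text
the job is handed in; nothing more can be done
None
the job is handed in; nothing more can be done
```

I lifted the last jar out of the rack and stood it upright on the tray at the free spot, touching down gently and letting go. I then gripped the blue pusher by its finger grip, pulled it back to the red line, and handed the job in still holding it, at about 18 s.

- **Pusher:** in the last pictures its front edge sat on the red line. The arm had travelled 204.7 mm against the 206 mm wanted, well inside the 8 mm limit. Grip width stayed at 35.7 mm and the tool did not drift over a 0.8 s hold.
- **Jar and the rest:** the jar stood upright and clear of the sauce bottle. The new jars, bottle and glass looked unmoved by eye in the later pictures; I did not measure them again.
- **Slight disagreement:** the first position estimates from the scene and top cameras differed by 5 to 11 mm. I corrected the jar and pusher grasps with wrist pictures. The tray spot came from the top camera only, and the jar looked right there afterwards.
- **Holding force:** while holding the pusher the tool also feels about 8 N vertically and 3 N sideways. I left this alone because nothing was moving.

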